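# Empty the pan of vial stoppers into the steel bowl

### The job

Lift the small steel pan with the vial stoppers out of the white box without spilling, stand it on the round rubber mat and let go of it. Then take its handle again at a slant so that you can tip it right over, tip all four stoppers out into the steel bowl, and stand the empty pan upright on the mat again and let go. Leave the bowl where it is and do not disturb the jar, the bottle and the plaster roll.

Things in the scene. Friction and masses are not known exactly. Their poses are not given: they have to be found in the camera images.
- pan: small steel pan, loose, 0.18 to 0.26 kg: an open cone on a round foot, with one straight black handle. Origin: centre of the underside of the foot; z up through the mouth; the handle points along its own -x. Foot 72 mm across, rim 134 mm across and 60 mm high, wall 4 mm, inner floor 9 mm above the origin; the wall flares about 32 degrees from the pan's axis.
- pan_grip (a point): place to grip the handle, on its axis, 115 mm from the pan's axis and 58 mm above its underside; axes as the pan. The handle is an octagonal bar 18 mm across flats (flats upright, level and at 45 degrees), level, from 64 to 158 mm from the pan's axis.
- pan_mouth (a point): centre of the pan's mouth, at rim height; axes as the pan. All stoppers slide out over the lower rim once the pan is tipped 100 to 110 degrees from upright.
- stopper_0: one of four identical grey rubber vial stoppers, loose, 20 mm across the flange, 15 mm high, 12 g, at the start standing flange down on the floor of the pan. Origin: centre of the flange face; z runs from the flange to the plug.
- stopper_1: one of four identical grey rubber vial stoppers, loose, 20 mm across the flange, 15 mm high, 12 g, at the start standing flange down on the floor of the pan. Origin: centre of the flange face; z runs from the flange to the plug.
- stopper_2: one of four identical grey rubber vial stoppers, loose, 20 mm across the flange, 15 mm high, 12 g, at the start standing flange down on the floor of the pan. Origin: centre of the flange face; z runs from the flange to the plug.
- stopper_3: one of four identical grey rubber vial stoppers, loose, 20 mm across the flange, 15 mm high, 12 g, at the start standing flange down on the floor of the pan. Origin: centre of the flange face; z runs from the flange to the plug.
- instrument_box: fixed open white plastic box in which the pan stands at the start, its floor 5 mm thick. 284 mm long along its x, 160 mm wide along its y, walls 5 mm thick and 85 mm high, so higher than the handle: inside it the handle can be taken only from straight above. Origin: centre of the underside; the pan's handle points to its -x. It may be left or right of the mat.
- mat: fixed round flat black rubber mat, 160 mm across, 4 mm thick, between box and bowl. Origin: centre of the underside.
- steel_bowl: loose stainless bowl on the worktop, 198 mm across the rim, 57 mm high, floor 124 mm across and 3 mm thick, 0.24 kg. Origin: centre of the underside. It is on the other side of the mat from the box.
- powder_jar: bystander: white jar, 68 mm across, 130 mm high, standing. Origin: centre of the underside.
- dropper_bottle: bystander: pale squeeze bottle, 51 mm across, 106 mm high, standing. Origin: centre of the underside.
- plaster_roll: bystander: roll of cloth plaster, 50 mm across, 25 mm high, lying flat. Origin: centre of the underside.

How it is judged (in metres and radians):
On the way, in this order (a step that is already met when the one before it is completed fails the run):
1. the pan stands upright on the mat, let go, with all four stoppers still in it (horizontal distance between pan and mat below 0.045 m and z of pan in the frame of mat below 0.01 m and angle between pan's own z axis and vertical below 0.1 rad and contact force between pan and the fingers below 0.3 N and linear speed of pan below 0.02 m/s and distance between each of stopper_0, stopper_1, stopper_2, stopper_3 and pan below 0.06 m), for 0.2 s.
2. the pan is held tipped over above the bowl (angle between pan's own z axis and vertical above 1.3 rad and horizontal distance between pan and steel_bowl below 0.16 m and height (world z) of pan above 0.06 m), for 0.1 s.
At the end, for the whole second after the job is handed in: All four stoppers lie in the steel bowl (within 90 mm of its axis, below its rim, at rest) and the empty pan stands upright (within 0.10 rad) and still with its foot on the mat (axis within 45 mm of the mat's centre), let go (horizontal distance between pan and mat below 0.045 m and z of pan in the frame of mat below 0.01 m and angle between pan's own z axis and vertical below 0.1 rad and contact force between pan and the fingers below 0.3 N and linear speed of pan below 0.02 m/s and horizontal distance between each of stopper_0, stopper_1, stopper_2, stopper_3 and steel_bowl below 0.09 m and z of each of stopper_0, stopper_1, stopper_2, stopper_3 in the frame of steel_bowl below 0.05 m and linear speed of each of stopper_0, stopper_1, stopper_2, stopper_3 below 0.05 m/s); the robot touches nothing.
It fails at once if the bowl is shifted more than 50 mm or tipped (distance of steel_bowl from where it was at the start of the episode above 0.05 m or angle between steel_bowl's own z axis and vertical above 0.5 rad).
It fails at once if the white jar is pushed more than 40 mm or knocked over (distance of powder_jar from where it was at the start of the episode above 0.04 m or angle between powder_jar's own z axis and vertical above 0.6 rad).
It fails at once if the dropper bottle is pushed more than 40 mm or knocked over (distance of dropper_bottle from where it was at the start of the episode above 0.04 m or angle between dropper_bottle's own z axis and vertical above 0.6 rad).
It fails at once if the plaster roll is pushed more than 40 mm or knocked over (distance of plaster_roll from where it was at the start of the episode above 0.04 m or angle between plaster_roll's own z axis and vertical above 0.6 rad).
It also fails if it takes over 72 s, if anything falls off the work surface, if the arm or the gripper's body presses on something with over 40 N, if the wrist force passes 120 N, or if a joint passes its speed limit or range.

### The arm

A 7-joint arm with a two-finger parallel gripper is mounted at the origin on a cart in front of the work surface, level with it; the furniture and walls round the work are solid. World frame = base frame: x ahead of the robot, y to its left, z up, the work surface at z = 0. Lengths are in mm, angles in rad, forces in N, time in s.
With the tool pointing down it reaches from about 400 to 875 mm from the base axis. Payload 4.4 kg.
Tool frame: the origin (TCP) lies at the very end of the fingers, on their centre line; the grasp point (between the pads) lies 19 mm behind it; z points along the fingers, y is the direction in which the jaws open and shut (so a half turn about z gives the same grasp; the last joint's range is limited). The gripper opens to 85 mm and grips with 20 to 120 N. Pads are 22 mm wide; open, the fingers measure 114 mm over their backs; the gripper's body (76 mm by 85 mm) begins 54 mm behind the grasp point. The pads swing forward as they close: fully open they stand 13 mm farther back than shut.
Start: joints at [-1.2, 0.628, 0.038, 1.517, -0.027, 0.996, -0.02], TCP at [274.956, 588.996, 231.313] pointing down, gripper open.
Joint ranges: [-3.06, 3.06], [-0.37, 2.12], [-1.25, 1.32], [0.18, 2.47], [-1.1, 4.24], [0.23, 1.98], [-2.94, 2.94]. Speed limits (rad/s): [2.57, 2.57, 3.14, 3.14, 3.14, 3.14, 3.14].

### API

Orientations are given as [roll, pitch, yaw] about the fixed x, y, z axes, in that order (R = Rz(yaw) Ry(pitch) Rx(roll)).
In Python, from cell import read_state, get_image, calibration, finish_job gives the robot as it stands. The module is installed in compiled form; this text tells all that it offers.
- The arm moves only by the tool apply_moves, never from a script. Its argument "increments" is a list of rows, each an object of numbers: "tx", "ty", "tz": the shift along the world's x, y, z in m; "rx", "ry", "rz": the turn, a rotation vector about the world's x, y, z in units of 5 degrees (1.0 is 5 degrees); "claw": the finger opening in m, from 0 to 0.0854. In form: [{"tx": .., "ty": .., "tz": .., "rx": .., "ry": .., "rz": .., "claw": ..}, ...]. A call has 1 to 12 rows; each row is the pose to reach, as a shift and turn from the pose commanded when the call began; what a row does not reach only later rows make up. A row lasts 1/10 s, in which the tool goes at most 50 mm and 8.59 degrees, less where a joint would pass 70% of its speed; a pose out of reach is approached as far as the arm can. A call with a gripper value outside its range is refused whole. The fingers move at their own pace and stop on an object; the grip force is fixed at half the most. Time passes only in rows, so rows that repeat a pose let the fingers close. It gives the time, the measured TCP pose, the force and the opening at its end, in the units of the state.
- read_state(): the state, without advancing time (a new reading comes with each control period).
- get_image(name): name is "scene" or "top"; returns the picture (384x512x3 uint8, red, green, blue); there is no depth.
- calibration(name): a dict with "camera_matrix" (3x3 intrinsics, pixels), "distortion" ([k1, k2, p1, p2, k3] as OpenCV has them; the pictures are not rectified), "origin" and "attitude" of the camera in the world. Camera axes: x right, y up, looking along -z (the intrinsics and any distortion apply to the point x, -y, -z); pixel columns grow to the right and rows downward; lengths in mm; the calibration is good to about 2 mm. A picture is of the moment at which its call begins. calibration takes no time and is no camera call.
- finish_job(): hands the job in, once; it reports no verdict.
The state is a dict: "clock": time; "qpos": joint angles; "qd": joint speeds; "tau": joint torques, N m; "eef_pos": TCP position; "tool_rot": TCP orientation; "force": force on the tool from outside, world axes, zero at the start; "torque": the same for the moment, N m; "width": finger opening in mm.
Only numpy, scipy, OpenCV 4.12 (cv2) and the standard library are available. Lean on these libraries where they do the work, as an engineer would, in place of code of your own. Each camera call takes 0.05 s, during which the arm holds its last target. There are 200 camera calls.

## Working session

There is one attempt and no reset: what is moved stays moved. The work goes in short steps, Python scripts to look and compute and a tool call to move; the robot and the scene stay as the last step left them, time stands still between calls to the robot, and variables do not carry over. Pictures are saved under pics/ and viewed, about 8 in all and at most 12, crops included, and the job is handed in when it is done.

Besides the shell and the picture viewer there is one more tool, called after "Call:" as a command line: name --argument value ..., lists and objects as JSON in quotes. apply_moves: Moves the arm, as the interface text tells. Its arguments: {"type":"object","properties":{"increments":{"type":"array"}},"required":["increments"]}

```bash
mkdir -p pics; ls; python3 - <<'E'
from cell import *
import cv2,numpy as np
for n in("scene","top"):
    cv2.imwrite(f"pics/{n}0.png",cv2.cvtColor(get_image(n),cv2.COLOR_RGB2BGR)); print(calibration(n))
s=read_state(); print(s)
E
```

```text
pics
{'camera_matrix': array([[412.91834227,   0.        , 244.62756613],
       [  0.        , 412.91834227, 198.25975766],
       [  0.        ,   0.        ,   1.        ]]), 'distortion': array([0.02027288, 0.        , 0.        , 0.        , 0.        ]), 'origin': array([ -68.76598066, -606.10302521,  708.08059279]), 'attitude': array([ 0.97225247, -0.00602702, -0.86267537])}
{'camera_matrix': array([[370.58466415,   0.        , 255.87102766],
       [  0.        , 370.58466415, 190.10831167],
       [  0.        ,   0.        ,   1.        ]]), 'distortion': array([-0.09608581,  0.        ,  0.        ,  0.        ,  0.        ]), 'origin': array([ 402.86696065,  -19.7729436 , 1190.89072885]), 'attitude': array([ 0.19009287, -0.01308258, -1.56078718])}
{'clock': 0.1, 'qpos': array([-1.19981159,  0.62927576,  0.03844798,  1.51822724, -0.02696941,
        0.9963195 , -0.02002178]), 'qd': array([-0.00048735, -0.00322456,  0.00131437, -0.00195123,  0.00125699,
        0.00068149, -0.00022796]), 'tau': array([ 3.36422723e-03, -5.64536834e+01,  1.23055480e+00, -1.93974280e+01,
        1.12824931e-02,  5.38365275e-03, -7.90099421e-06]), 'eef_pos': array([274.71857216, 588.48908451, 230.47982058]), 'tool_rot': array([-3.13988145e+00,  4.52899024e-05,  2.70480114e+00]), 'force': array([ 0.11563391, -0.70268752,  0.64268424]), 'torque': array([ 0.06251655,  0.00336312, -0.00567438]), 'width': 85.3402233530453}
```

View pics/top0.png

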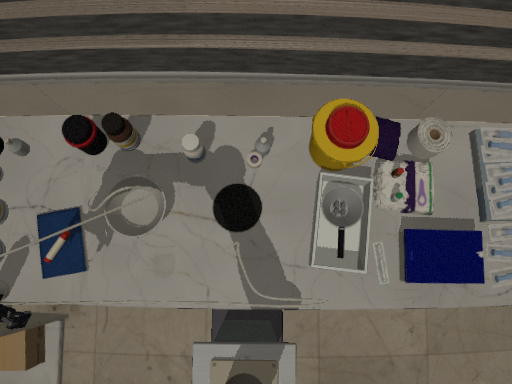

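View pics/scene0.png

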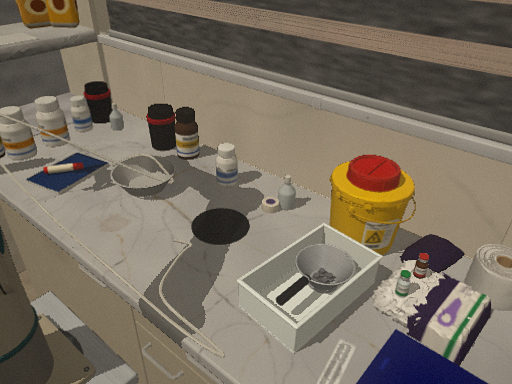

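Top view: bowl near (136,207), mat (238,208), box (343,222) with the handle at (341,242) pointing towards the robot; jar (192,147), bottle (263,145), roll (254,160). A white tube also runs over the bowl. Next I measure these.

```bash
cat > h.py <<'E'
from cell import *
import cv2,numpy as np
from scipy.spatial.transform import Rotation as Ro
def ray(n,uv):
    c=calibration(n); uv=np.array(uv,float).reshape(-1,1,2)
    p=cv2.undistortPoints(uv,c["camera_matrix"],c["distortion"]).reshape(-1,2)
    d=np.c_[p[:,0],-p[:,1],-np.ones(len(p))]
    return c["origin"],Ro.from_euler("xyz",c["attitude"]).apply(d)
def onz(n,uv,z):
    o,d=ray(n,uv); return o+d*((z-o[2])/d[:,2])[:,None]
def proj(n,P):
    c=calibration(n); q=Ro.from_euler("xyz",c["attitude"]).inv().apply(np.atleast_2d(P)-c["origin"])
    q=q*[1,-1,-1]
    return cv2.projectPoints(q,np.zeros(3),np.zeros(3),c["camera_matrix"],c["distortion"])[0].reshape(-1,2)
def blobs(m,amin=30):
    c,_=cv2.findContours(m.astype(np.uint8),cv2.RETR_EXTERNAL,cv2.CHAIN_APPROX_NONE)
    return [k for k in c if cv2.contourArea(k)>amin]
E
python3 - <<'E'
from h import *
im=cv2.imread("pics/top0.png"); g=im.max(2)
np.set_printoptions(precision=1,suppress=True)
def roi(m,x0,x1,y0,y1):
    o=np.zeros_like(m); o[y0:y1,x0:x1]=m[y0:y1,x0:x1]; return o
k=max(blobs(roi(g<35,205,270,178,238)),key=cv2.contourArea)
P=onz("top",k[:,0],4)[:,:2].astype(np.float32); print("mat",cv2.minEnclosingCircle(P), cv2.fitEllipse(P))
k=max(blobs(roi(g<50,330,352,220,265)),key=cv2.contourArea)
P=onz("top",k[:,0],65)[:,:2].astype(np.float32); print("handle",cv2.minAreaRect(P),P.min(0),P.max(0))
pm=np.median(P,axis=0); print(cv2.fitLine(P,cv2.DIST_L2,0,.01,.01).ravel())
# pan rim: hand ellipse by canny preview
big=cv2.resize(im[165:280,300:385],None,fx=5,fy=5,interpolation=cv2.INTER_CUBIC)
big2=cv2.resize(im[165:280,90:185],None,fx=5,fy=5,interpolation=cv2.INTER_CUBIC)
cv2.imwrite("pics/crop.png",cv2.resize(np.hstack([big2,big]),None,fx=.85,fy=.85))
for r in([319,172],[369,179],[366,272],[312,266]): print("boxcorner",onz("top",r,85))
print("bowl c",onz("top",[136,207],57)); print("jar",onz("top",[191,145],130),"bot",onz("top",[264,141],106),"roll",onz("top",[254,160],25))
E
```

```text
mat ((574.9959106445312, 27.056610107421875), 78.03643035888672) ((574.8384399414062, 27.404560089111328), (150.645751953125, 153.80264282226562), 112.02285766601562)
handle ((457.8040771484375, -291.30712890625), (15.448230743408203, 82.25279998779297), 88.34095764160156) [ 416.9 -300.2] [ 498.7 -282.6]
[   1.    -0.1  457.7 -291. ]
boxcorner [[ 675.1 -226.3   85. ]]
boxcorner [[ 655.2 -382.3   85. ]]
boxcorner [[ 372.7 -361.1   85. ]]
boxcorner [[ 390.1 -199.8   85. ]]
bowl c [[563.1 339.6  57. ]]
jar [[742.1 163.8 130. ]] bot [[765.4 -55.3 106. ]] roll [[727.1 -25.7  25. ]]
```

View pics/crop.png

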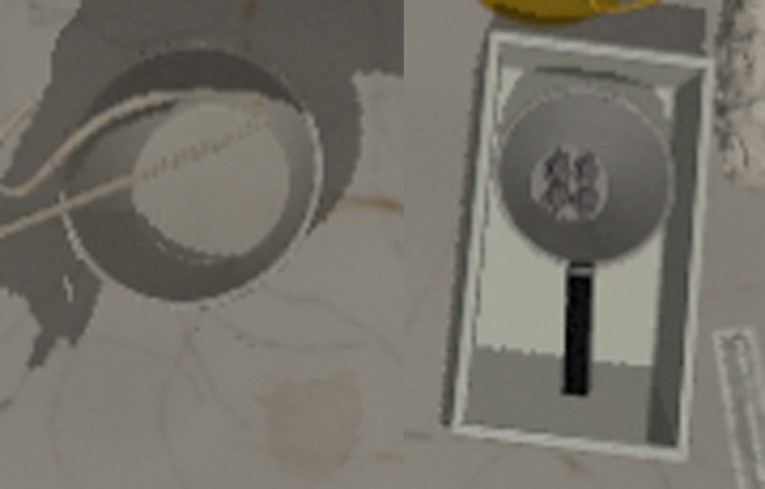

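Crop: pan rim circle centred around full-image (342.6,207), handle running down from it at about col 340, bowl rim left of a tube that ends near (157,187). Next I refine the pan line and the bowl and check how high the tube is in the scene view.

```bash
python3 - <<'E'
from h import *
im=cv2.imread("pics/top0.png"); g=im.max(2)
np.set_printoptions(precision=3,suppress=True)
m=np.zeros(g.shape,bool); m[220:265,330:352]=g[220:265,330:352]<50
k=max(blobs(m),key=cv2.contourArea)
for z in(65,72):
    P=onz("top",k[:,0],z)[:,:2].astype(np.float32); l=cv2.fitLine(P,cv2.DIST_L2,0,.01,.01).ravel(); print(z,l, l[1]/l[0],P.min(0),P.max(0),cv2.minAreaRect(P))
print("pan rim c",onz("top",[342.6,206.9],65))
# bowl extents at rim z57 from crop (col=x/4.25+90,row=y/4.25+165)
f=lambda x,y:[x/4.25+90,y/4.25+165]
B=onz("top",[f(62,200),f(323,165),f(190,302),f(195,48),f(95,265),f(290,250)],57)[:,:2].astype(np.float32); print(B,cv2.minEnclosingCircle(B))
s=cv2.imread("pics/scene0.png")
cv2.imwrite("pics/crop2.png",cv2.resize(s[120:240,60:230],None,fx=4.5,fy=4.5,interpolation=cv2.INTER_CUBIC))
E
```

```text
65 [   0.997   -0.077  457.658 -291.   ] -0.07706349 [ 416.912 -300.219] [ 498.69  -282.608] ((457.8040771484375, -291.30712890625), (15.448230743408203, 82.25279998779297), 88.34095764160156)
72 [   0.997   -0.077  457.318 -289.314] -0.077064455 [ 416.825 -298.475] [ 498.094 -280.974] ((457.4624938964844, -289.6189270019531), (15.35219669342041, 81.74141693115234), 88.34098052978516)
pan rim c [[ 570.121 -301.197   65.   ]]
[[545.639 438.339]
 [574.384 245.941]
 [473.062 337.699]
 [660.879 346.958]
 [498.475 409.809]
 [511.877 266.735]] ((563.6373291015625, 342.6815185546875), 97.33616638183594)
```

View pics/crop2.png

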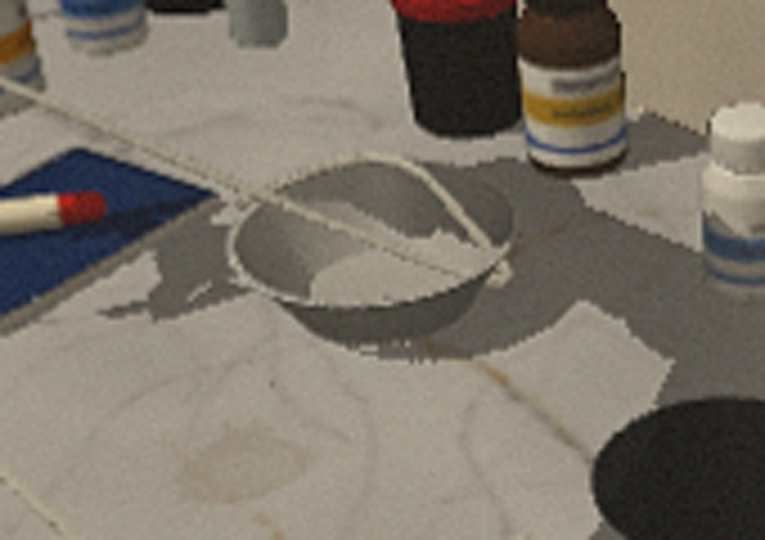

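The tube loop passes over the bowl, with its tip at scene pixel (172,181) and about (152,193) in top. I'll triangulate that to get its height.

```bash
python3 - <<'E'
from h import *
np.set_printoptions(precision=1,suppress=True)
o1,d1=ray("scene",[172,181]);d1=d1[0]
for e in([151.6,193],[157,187],[165,190]):
    o2,d2=ray("top",e);d2=d2[0]
    t=np.linalg.lstsq(np.c_[d1,-d2],o2-o1,rcond=None)[0]
    print(e,o1+t[0]*d1,o2+t[1]*d2)
im=cv2.imread("pics/top0.png")
print(im[196:212:2,95:125:3].max(2))
E
```

```text
[151.6, 193] [632.  292.6  11.5] [616.  305.6  12.2]
[157, 187] [632.  292.6  11.5] [636.2 289.3  11.5]
[165, 190] [611.5 266.2  31.9] [622.7 257.5  31.9]
[[103  91  91  91 116 126  72  96 105 107]
 [ 89  91  92  91 131  75  93 100 104 106]
 [ 93  91  92 133  90  75  97 101 103 104]
 [ 91  88 110 114  78  88  95  96 102 119]
 [ 90  89 133  88  77  90  92  96 100 130]
 [ 89 121 100  86  77  92  94  93 113 128]
 [111 111  90  89  89  89 104 125 126 129]
 [127  91  88 118  86 113 125 101  94 129]]
```

Call:
apply_moves --increments '[{"tx": 0.0,"ty": -0.05,"tz": 0.02,"rz": -1.5},{"tx": 0.02,"ty": -0.1,"tz": 0.04,"rz": -3},{"tx": 0.04,"ty": -0.15,"tz": 0.05,"rz": -4.5},{"tx": 0.06,"ty": -0.2,"tz": 0.05,"rz": -6},{"tx": 0.08,"ty": -0.25,"tz": 0.05,"rz": -7.5},{"tx": 0.1,"ty": -0.3,"tz": 0.05,"rz": -9}]'

```text
$.increments[0]: bad value
```

```bash
python3 -c "
from cell import *
s=read_state();print(s['clock'],s['qpos'].round(4).tolist(),s['eef_pos'],s['tool_rot'],s['force'])"
```

```text
0.1 [-1.1998, 0.6293, 0.0384, 1.5182, -0.027, 0.9963, -0.02] [274.71857216 588.48908451 230.47982058] [-3.13988145e+00  4.52899024e-05  2.70480114e+00] [ 0.11563391 -0.70268752  0.64268424]
```

Call:
apply_moves --increments '[{"tx": 0.1,"ty": -0.2,"tz": 0.03,"rx": 0,"ry": 0,"rz": 0,"claw": 0.085},{"tx": 0.2,"ty": -0.4,"tz": 0.03,"rx": 0,"ry": 0,"rz": 1,"claw": 0.085},{"tx": 0.2,"ty": -0.4,"tz": 0.03,"rx": 0,"ry": 0,"rz": 2,"claw": 0.085},{"tx": 0.2,"ty": -0.4,"tz": 0.03,"rx": 0,"ry": 0,"rz": 3,"claw": 0.085},{"tx": 0.2,"ty": -0.4,"tz": 0.03,"rx": 0,"ry": 0,"rz": 4,"claw": 0.085},{"tx": 0.2,"ty": -0.4,"tz": 0.03,"rx": 0,"ry": 0,"rz": 4,"claw": 0.085},{"tx": 0.2,"ty": -0.4,"tz": 0.03,"rx": 0,"ry": 0,"rz": 4,"claw": 0.085},{"tx": 0.2,"ty": -0.4,"tz": 0.03,"rx": 0,"ry": 0,"rz": 4,"claw": 0.085},{"tx": 0.2,"ty": -0.4,"tz": 0.03,"rx": 0,"ry": 0,"rz": 4,"claw": 0.085},{"tx": 0.2,"ty": -0.4,"tz": 0.03,"rx": 0,"ry": 0,"rz": 4,"claw": 0.085}]'

```text
clock: 1.1
eef_pos: [478.4, 180.7, 261.5]
tool_rot: [-3.137, 0.002, 3.041]
force: [-0.7, 0.2, 0.2]
width: 85.1
```

```bash
cat > st.py <<'E'
from cell import *
import json
s=read_state();print(round(s['clock'],2),s['qpos'].round(4).tolist(),s['eef_pos'].round(2).tolist(),s['tool_rot'].round(4).tolist(),s['force'].round(2),round(s['width'],1))
open('log.jsonl','a').write(json.dumps([s['qpos'].tolist(),s['eef_pos'].tolist(),s['tool_rot'].tolist()])+"\n")
E
python3 st.py
```

```text
1.1 [-0.4101, 0.393, -0.0128, 1.861, 0.0126, 0.8876, 1.0406] [478.35, 180.66, 261.5] [-3.1375, 0.0025, 3.0413] [-0.65  0.16  0.21] 85.1
```

Call:
apply_moves --increments '[{"tx": -0.005,"ty": -0.3,"tz": 0.0,"rx": 0,"ry": 0,"rz": 0,"claw": 0.06},{"tx": -0.018,"ty": -0.479,"tz": 0.0,"rx": 0,"ry": 0,"rz": 0,"claw": 0.06},{"tx": -0.018,"ty": -0.479,"tz": 0.0,"rx": 0,"ry": 0,"rz": 0,"claw": 0.06},{"tx": -0.018,"ty": -0.479,"tz": 0.0,"rx": 0,"ry": 0,"rz": 0,"claw": 0.06},{"tx": -0.018,"ty": -0.479,"tz": 0.0,"rx": 0,"ry": 0,"rz": 0,"claw": 0.06},{"tx": -0.018,"ty": -0.479,"tz": 0.0,"rx": 0,"ry": 0,"rz": 0,"claw": 0.06},{"tx": -0.018,"ty": -0.479,"tz": 0.0,"rx": 0,"ry": 0,"rz": 0,"claw": 0.06},{"tx": -0.018,"ty": -0.479,"tz": 0.0,"rx": 0,"ry": 0,"rz": 0,"claw": 0.06},{"tx": -0.018,"ty": -0.479,"tz": -0.02,"rx": 0,"ry": 0,"rz": 0,"claw": 0.06},{"tx": -0.018,"ty": -0.479,"tz": -0.06,"rx": 0,"ry": 0,"rz": 0,"claw": 0.06},{"tx": -0.018,"ty": -0.479,"tz": -0.1,"rx": 0,"ry": 0,"rz": 0,"claw": 0.06},{"tx": -0.018,"ty": -0.479,"tz": -0.12,"rx": 0,"ry": 0,"rz": 0,"claw": 0.06}]'

```text
clock: 2.3
eef_pos: [454.4, -289.9, 137.4]
tool_rot: [3.139, -0.006, 3.051]
force: [0.3, 1.5, -0.2]
width: 59.9
```

```bash
python3 st.py; python3 - <<'E'
from h import *
a=get_image("top");b=get_image("scene")
a=cv2.resize(a[150:290,290:400],None,fx=4,fy=4,interpolation=cv2.INTER_CUBIC);b=cv2.resize(b[180:360,210:400],None,fx=3.1,fy=3.1)[:558]
o=np.zeros((560,a.shape[1]+b.shape[1],3),np.uint8);o[:560,:a.shape[1]]=a[:560];o[:b.shape[0],a.shape[1]:]=b
o=cv2.resize(o,None,fx=.77,fy=.77);print(o.shape)
cv2.imwrite("pics/c3.png",o[...,::-1])
E
```

```text
2.3 [0.4691, 0.6034, 0.0701, 1.9153, -0.0667, 0.6311, 2.0614] [454.39, -289.94, 137.45] [3.1394, -0.0056, 3.0512] [ 0.26  1.52 -0.2 ] 59.9
(431, 792, 3)
```

View pics/c3.png

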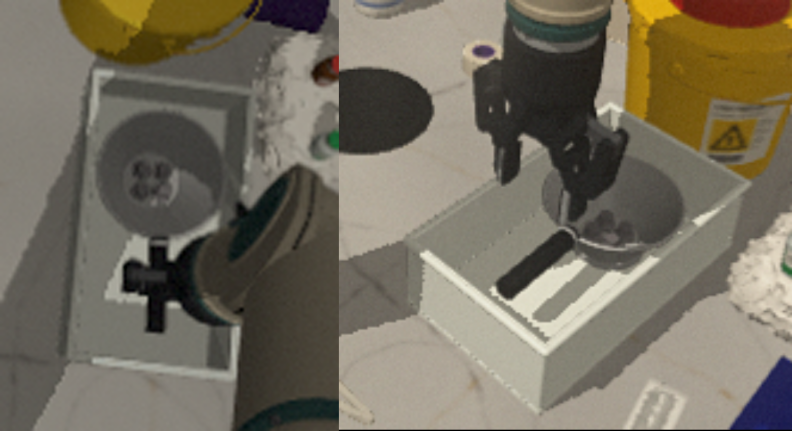

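The jaws sit square across the handle, in line with it. I lower, close and lift.

Call:
apply_moves --increments '[{"tx": 0,"ty": 0,"tz": -0.04,"rx": 0,"ry": 0,"rz": 0,"claw": 0.06},{"tx": 0,"ty": 0,"tz": -0.07,"rx": 0,"ry": 0,"rz": 0,"claw": 0.06},{"tx": 0,"ty": 0,"tz": -0.09,"rx": 0,"ry": 0,"rz": 0,"claw": 0.06},{"tx": 0,"ty": 0,"tz": -0.098,"rx": 0,"ry": 0,"rz": 0,"claw": 0.06},{"tx": 0,"ty": 0,"tz": -0.098,"rx": 0,"ry": 0,"rz": 0,"claw": 0.04},{"tx": 0,"ty": 0,"tz": -0.098,"rx": 0,"ry": 0,"rz": 0,"claw": 0.03},{"tx": 0,"ty": 0,"tz": -0.098,"rx": 0,"ry": 0,"rz": 0,"claw": 0.0},{"tx": 0,"ty": 0,"tz": -0.098,"rx": 0,"ry": 0,"rz": 0,"claw": 0.0},{"tx": 0,"ty": 0,"tz": -0.098,"rx": 0,"ry": 0,"rz": 0,"claw": 0.0},{"tx": 0,"ty": 0,"tz": -0.098,"rx": 0,"ry": 0,"rz": 0,"claw": 0.0}]'

```text
clock: 3.4
eef_pos: [457.3, -290.3, 43.9]
tool_rot: [-3.141, 0.001, 3.054]
force: [-0.1, -0.2, 2.4]
width: 17.8
```

```bash
python3 st.py
```

```text
3.4 [0.4827, 0.7586, 0.0475, 1.9634, -0.0801, 0.4202, 2.0732] [457.34, -290.29, 43.94] [-3.1411, 0.0011, 3.0538] [-0.06 -0.2   2.39] 17.8
```

Call:
apply_moves --increments '[{"tx": 0,"ty": 0,"tz": 0.004,"rx": 0,"ry": 0,"rz": 0,"claw": 0.0},{"tx": 0,"ty": 0,"tz": 0.012,"rx": 0,"ry": 0,"rz": 0,"claw": 0.0},{"tx": 0,"ty": 0,"tz": 0.024,"rx": 0,"ry": 0,"rz": 0,"claw": 0.0},{"tx": 0,"ty": 0,"tz": 0.038,"rx": 0,"ry": 0,"rz": 0,"claw": 0.0},{"tx": 0,"ty": 0,"tz": 0.053,"rx": 0,"ry": 0,"rz": 0,"claw": 0.0},{"tx": 0,"ty": 0,"tz": 0.068,"rx": 0,"ry": 0,"rz": 0,"claw": 0.0},{"tx": 0,"ty": 0,"tz": 0.083,"rx": 0,"ry": 0,"rz": 0,"claw": 0.0},{"tx": 0,"ty": 0,"tz": 0.098,"rx": 0,"ry": 0,"rz": 0,"claw": 0.0},{"tx": 0,"ty": 0,"tz": 0.112,"rx": 0,"ry": 0,"rz": 0,"claw": 0.0},{"tx": 0,"ty": 0,"tz": 0.124,"rx": 0,"ry": 0,"rz": 0,"claw": 0.0},{"tx": 0,"ty": 0,"tz": 0.13,"rx": 0,"ry": 0,"rz": 0,"claw": 0.0},{"tx": 0,"ty": 0,"tz": 0.13,"rx": 0,"ry": 0,"rz": 0,"claw": 0.0}]'

```text
clock: 4.6
eef_pos: [457.3, -290.2, 174.3]
tool_rot: [-3.141, 0.001, 3.054]
force: [-0.1, -0.2, -2.5]
width: 18.0
```

```bash
python3 st.py; python3 - <<'E'
from h import *
a=get_image("top");b=get_image("scene")
a=cv2.resize(a[150:290,290:400],None,fx=4,fy=4,interpolation=cv2.INTER_CUBIC);b=cv2.resize(b[160:340,210:400],None,fx=3.1,fy=3.1)[:558]
o=np.zeros((560,a.shape[1]+b.shape[1],3),np.uint8);o[:560,:a.shape[1]]=a[:560];o[:b.shape[0],a.shape[1]:]=b
o=cv2.resize(o,None,fx=.77,fy=.77)
cv2.imwrite("pics/c4.png",o[...,::-1])
E
```

```text
4.6 [0.4615, 0.5488, 0.0777, 1.8847, -0.0622, 0.7089, 2.058] [457.28, -290.24, 174.27] [-3.1409, 0.0014, 3.0538] [-0.06 -0.17 -2.5 ] 18.0
```

View pics/c4.png

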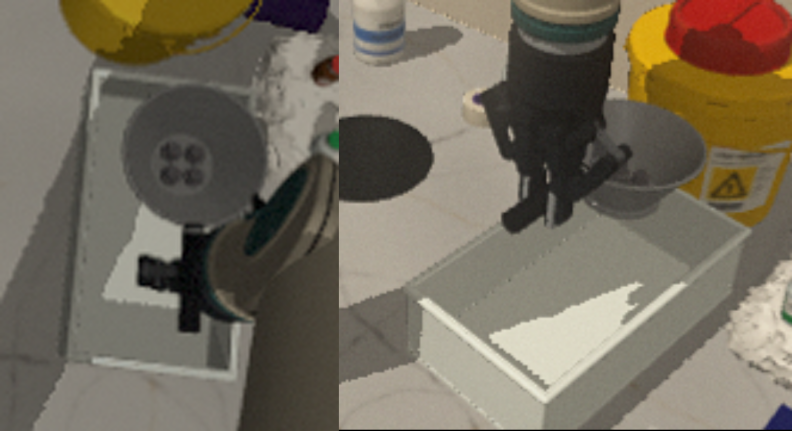

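Pan is level with all four stoppers standing in it. Before choosing the pour geometry, I fit a kinematic model to the logged states.

```bash
cat > kin.py <<'E'
import numpy as np, json, itertools
from scipy.spatial.transform import Rotation as Ro
from scipy.optimize import least_squares
L=[json.loads(l) for l in open('log.jsonl')]+[[[-1.19981159,0.62927576,0.03844798,1.51822724,-0.02696941,0.9963195,-0.02002178],[274.71857216,588.48908451,230.47982058],[-3.13988145,4.5e-05,2.70480114]]]
ax='zyzyzyz'
def chain(q,s,tw=0):
    R=[Ro.identity()]
    for a,b,c in zip(ax,s,q): R.append(R[-1]*Ro.from_euler(a,b*c))
    return R
def fit():
    best=None
    for s in itertools.product([1,-1],repeat=7):
        if s[1]<0: continue
        E=[(chain(q,s)[-1].inv()*Ro.from_euler('xyz',r)) for q,p,r in L]
        e=max((E[0].inv()*x).magnitude() for x in E)
        if best is None or e<best[0]: best=(e,s,E[0])
    e,s,T=best
    A=[];b=[]
    for q,p,r in L:
        R=chain(q,s)
        # offsets: base z; x,z after each pair
        cols=[np.array([0,0,1.])]
        for i in(2,4,6,7):
            M=R[i].as_matrix(); cols+= [M[:,2]] + ([M[:,0]] if i in(4,6) or i==2 else [])
        A.append(np.array(cols).T);b.append(p)
    A=np.vstack(A);b=np.hstack(b)
    A2=np.vstack([A,1e-3*np.eye(A.shape[1])]);b2=np.r_[b,np.zeros(A.shape[1])]
    x=np.linalg.lstsq(A2,b2,rcond=None)[0]
    return e,s,T,x,np.abs(A@x-b).max()
if __name__=='__main__':
    e,s,T,x,r=fit();print(e,s,T.as_euler('xyz'),x.round(1),r)
E
python3 kin.py
```

```text
2.8632338821290855e-07 (-1, 1, -1, 1, -1, 1, -1) [8.88178420e-16 2.22044605e-16 1.57079633e+00] [2776.7  514.9 -104.7  412.8   -9.1 1397.2  -87.6 1397.2] 20.068217419429743
```

Call:
apply_moves --increments '[{"tx": 0,"ty": 0.004,"tz": 0,"rx": 0,"ry": 0,"rz": 0,"claw": 0.0},{"tx": 0,"ty": 0.016,"tz": 0,"rx": 0,"ry": 0,"rz": 0,"claw": 0.0},{"tx": 0,"ty": 0.036,"tz": 0,"rx": 0,"ry": 0,"rz": 0,"claw": 0.0},{"tx": 0,"ty": 0.064,"tz": 0,"rx": 0,"ry": 0,"rz": 0,"claw": 0.0},{"tx": 0,"ty": 0.1,"tz": 0,"rx": 0,"ry": 0,"rz": 0,"claw": 0.0},{"tx": 0,"ty": 0.138,"tz": 0,"rx": 0,"ry": 0,"rz": 0,"claw": 0.0},{"tx": 0.002,"ty": 0.174,"tz": 0,"rx": 0,"ry": 0,"rz": 0,"claw": 0.0},{"tx": 0.003,"ty": 0.206,"tz": 0,"rx": 0,"ry": 0,"rz": 0,"claw": 0.0},{"tx": 0.003,"ty": 0.232,"tz": 0,"rx": 0,"ry": 0,"rz": 0,"claw": 0.0},{"tx": 0.003,"ty": 0.25,"tz": 0,"rx": 0,"ry": 0,"rz": 0,"claw": 0.0},{"tx": 0.003,"ty": 0.262,"tz": 0,"rx": 0,"ry": 0,"rz": 0,"claw": 0.0},{"tx": 0.003,"ty": 0.267,"tz": 0,"rx": 0,"ry": 0,"rz": 0,"claw": 0.0}]'

```text
clock: 5.9
eef_pos: [459.5, -21.2, 173.1]
tool_rot: [3.141, -0.001, 3.056]
force: [0.6, -0.1, -2.4]
width: 17.3
```

```bash
python3 st.py
```

```text
5.9 [-0.0845, 0.4547, 0.0974, 2.0936, -0.0771, 0.5973, 1.5523] [459.51, -21.24, 173.13] [3.1411, -0.0008, 3.0562] [ 0.6  -0.06 -2.37] 17.3
```

Call:
apply_moves --increments '[{"tx": 0,"ty": 0.005,"tz": 0,"rx": 0,"ry": 0,"rz": 0.1,"claw": 0.0},{"tx": 0,"ty": 0.014,"tz": -0.004,"rx": 0,"ry": 0,"rz": 0.2,"claw": 0.0},{"tx": 0,"ty": 0.026,"tz": -0.012,"rx": 0,"ry": 0,"rz": 0.4,"claw": 0.0},{"tx": 0,"ty": 0.036,"tz": -0.024,"rx": 0,"ry": 0,"rz": 0.6,"claw": 0.0},{"tx": 0,"ty": 0.044,"tz": -0.038,"rx": 0,"ry": 0,"rz": 0.8,"claw": 0.0},{"tx": 0,"ty": 0.048,"tz": -0.052,"rx": 0,"ry": 0,"rz": 0.9,"claw": 0.0},{"tx": 0,"ty": 0.05,"tz": -0.066,"rx": 0,"ry": 0,"rz": 0.92,"claw": 0.0},{"tx": 0,"ty": 0.05,"tz": -0.08,"rx": 0,"ry": 0,"rz": 0.92,"claw": 0.0},{"tx": 0,"ty": 0.05,"tz": -0.094,"rx": 0,"ry": 0,"rz": 0.92,"claw": 0.0},{"tx": 0,"ty": 0.05,"tz": -0.106,"rx": 0,"ry": 0,"rz": 0.92,"claw": 0.0},{"tx": 0,"ty": 0.05,"tz": -0.114,"rx": 0,"ry": 0,"rz": 0.92,"claw": 0.0},{"tx": 0,"ty": 0.05,"tz": -0.118,"rx": 0,"ry": 0,"rz": 0.92,"claw": 0.0}]'

```text
clock: 7.1
eef_pos: [459.5, 27.2, 54.3]
tool_rot: [3.142, -0.001, 3.134]
force: [0.4, -0.0, -2.7]
width: 17.6
```

```bash
python3 st.py; sed -i "s/cols+= .*/cols+= [M[:,2]] if i==7 else [M[:,2],M[:,1],M[:,0]]/; s/(2,4,6,7)/(2,4,6)/" kin.py; python3 kin.py
```

```text
7.1 [-0.1469, 0.6817, 0.0395, 2.1748, -0.0884, 0.288, 1.5322] [459.51, 27.19, 54.3] [3.1416, -0.0014, 3.1343] [ 0.38 -0.01 -2.74] 17.6
2.8632338821290855e-07 (-1, 1, -1, 1, -1, 1, -1) [8.88178420e-16 2.22044605e-16 1.57079633e+00] [ 3.242e+02  5.591e+02 -1.140e+01  1.000e-01  3.821e+02 -1.620e+01
 -0.000e+00  3.379e+02 -5.000e-01  0.000e+00] 0.04864331518177778
```

The model is exact to 0.05 mm. With it, IK checks the placing, the slanted grip and the pour in both directions.

```bash
cat > ik.py <<'E'
from kin import *
e,s,T,x,r=fit()
lo=np.array([-3.06,-.37,-1.25,.18,-1.1,.23,-2.94]);hi=np.array([3.06,2.12,1.32,2.47,4.24,1.98,2.94])
def fk(q):
    R=chain(q,s);p=np.array([0,0,x[0]])
    for n,i in enumerate((2,4,6)):
        M=R[i].as_matrix();p=p+M[:,2]*x[1+3*n]+M[:,1]*x[2+3*n]+M[:,0]*x[3+3*n]
    return p,R[-1]*T
def ik(p,R,q0,m=.03):
    def f(q):
        a,b=fk(q);return np.r_[(a-p)/1000*5,(b*R.inv()).as_rotvec()*3,.003*(q-q0)]
    o=least_squares(f,np.clip(q0,lo+m+.001,hi-m-.001),bounds=(lo+m,hi-m))
    a,b=fk(o.x);return o.x,np.linalg.norm(a-p),(b*R.inv()).magnitude()
def tool(yaw,tilt,flip):
    # tool down, jaws across handle; handle along pan -x at pan yaw; tilt about pan x axis
    return Ro.from_euler('z',yaw)*Ro.from_euler('x',tilt)*Ro.from_euler('xyz',[np.pi,0,np.pi if flip else 0])
def pose(pan,yaw,tilt,flip,d=115,h=58):
    """pan: axis point+handle height; TCP 19mm beyond the grasp point"""
    g=np.array(pan)+Ro.from_euler('z',yaw).apply([-d,0,0])
    R=tool(yaw,tilt,flip);return g+R.apply([0,0,19]),R
E
cat > plan.py <<'E'
from ik import *
np.set_printoptions(precision=2,suppress=True)
q=np.array(L[-2][0]); 
print("now",fk(q)[0])
for X in(575,590):
    p,R=pose([X,27,62],0,0,True);print("place",X,ik(p,R,q))
for yaw in(0,-.5,.5):
  for side in(1,-1):      # slant sign; pan tip = opposite sign of rotation about pan x
    for flip in(1,0):
      t0=side*.785; out=[]
      best=None
      for q0 in([-.15,.7,0,2.1,0,.4,1.5 if flip else -1.5],[-.15,.7,.6,2.1,.8,.6,1.5 if flip else -1.5],[-.15,.7,-.6,2.1,-.8,.6,1.5 if flip else -1.5]):
        p,R=pose([580,27,62],yaw,t0,flip); a=ik(p,R,np.array(q0)); res=[a[1]+100*a[2]]
        qq=a[0]; dq=0
        for yw in(yaw,):
          for k in range(1,9):
            tt=t0-side*1.85*k/8
            p,R=pose([563,345,190],yw,tt,flip); b=ik(p,R,qq); res.append(b[1]+100*b[2]); dq=max(dq,abs(b[0]-qq).max()) if k>1 else dq; qq=b[0]
        if best is None or max(res)<best[0]: best=(max(res),np.array(res),a[0],qq,dq)
      print("yaw",yaw,"side",side,"flip",flip,*best[1:],sep=" ")
E
python3 plan.py
```

```text
now [459.52  27.18  54.3 ]
place 575 (array([-0.16,  0.71,  0.06,  2.18, -0.15,  0.26,  1.61]), np.float64(0.006924445656211098), 1.0236652634949606e-05)
place 590 (array([-0.14,  0.71,  0.04,  2.14, -0.08,  0.29,  1.54]), np.float64(4.700881271995664e-05), 4.537980578115112e-08)
yaw 0 side 1 flip 1 [0. 0. 0. 0. 0. 0. 0. 0. 0.] [ 0.84  1.07 -0.78  2.05 -0.17  0.46  2.03] [-1.1   1.07  0.25  1.26  0.38  1.71  0.57] 0.3370188569095779
yaw 0 side 1 flip 0 [0. 0. 0. 0. 0. 0. 0. 0. 0.] [ 0.89  1.11 -0.87  2.05  0.02  0.46 -1.3 ] [-1.04  1.06  0.12  1.26  0.45  1.75 -2.64] 0.3102061499691956
yaw 0 side -1 flip 1 [ 0.    0.    0.    0.    0.    0.    0.    9.66 25.11] [-0.97  1.07  0.68  2.01  0.18  0.59  0.93] [ 0.45  1.03 -1.03  2.12 -1.07  0.26  2.46] 0.40834475484690913
yaw 0 side -1 flip 0 [ 0.    0.    0.    0.    0.    0.    0.    9.66 25.11] [-0.92  1.03  0.59  2.01  0.32  0.62 -2.35] [ 0.45  1.03 -1.03  2.12 -1.07  0.26 -0.68] 0.5590567618306571
yaw -0.5 side 1 flip 1 [70.64 33.29  0.    0.    0.    0.    0.    0.   47.75] [ 0.78  0.96 -0.7   2.16 -1.07  0.26  2.5 ] [-1.05  1.2   0
[... 608 characters left out ...]
0.6316162411347865
yaw 0.5 side 1 flip 1 [0. 0. 0. 0. 0. 0. 0. 0. 0.] [ 0.64  1.05 -0.55  1.71 -0.11  1.02  2.37] [-1.25  0.92  0.31  1.73  0.7   1.23  0.6 ] 0.24964739764898347
yaw 0.5 side 1 flip 0 [0. 0. 0. 0. 0. 0. 0. 0. 0.] [ 0.62  1.04 -0.5   1.71 -0.16  1.02 -0.73] [-1.28  0.93  0.37  1.73  0.66  1.2  -2.51] 0.25113012509521804
yaw 0.5 side -1 flip 1 [0.01 0.   0.   0.   0.   0.   0.   0.   0.  ] [-0.52  0.91  0.03  2.32  1.67  0.76 -0.13] [ 0.52  1.24 -1.22  1.79  0.06  0.82  1.66] 0.22169340610380975
yaw 0.5 side -1 flip 0 [31.14  0.    0.    0.    0.    0.    0.    0.    0.  ] [-0.93  1.    0.64  2.25  1.3   0.26 -2.91] [ 0.4   1.07 -0.92  1.79 -0.34  0.85 -1.09] 0.2589910026811877
```

Side +1 (gripper body towards -y, tipping to +y over the bowl, pan yaw 0) is feasible all through. I set the pan down 12 mm farther out for joint-6 margin and release it.

Call:
apply_moves --increments '[{"tx": 0.004,"ty": 0,"tz": 0,"rx": 0,"ry": 0,"rz": 0,"claw": 0.0},{"tx": 0.01,"ty": 0,"tz": -0.002,"rx": 0,"ry": 0,"rz": 0,"claw": 0.0},{"tx": 0.012,"ty": 0,"tz": -0.005,"rx": 0,"ry": 0,"rz": 0,"claw": 0.0},{"tx": 0.012,"ty": 0,"tz": -0.008,"rx": 0,"ry": 0,"rz": 0,"claw": 0.0},{"tx": 0.012,"ty": 0,"tz": -0.01,"rx": 0,"ry": 0,"rz": 0,"claw": 0.0},{"tx": 0.012,"ty": 0,"tz": -0.0115,"rx": 0,"ry": 0,"rz": 0,"claw": 0.0},{"tx": 0.012,"ty": 0,"tz": -0.0115,"rx": 0,"ry": 0,"rz": 0,"claw": 0.0}]'

```text
clock: 7.8
eef_pos: [471.6, 27.1, 43.9]
tool_rot: [3.141, -0.0, 3.134]
force: [-1.6, 0.1, 3.2]
width: 17.4
```

```bash
python3 st.py
```

```text
7.8 [-0.1424, 0.7103, 0.038, 2.1477, -0.0886, 0.2855, 1.5349] [471.59, 27.07, 43.9] [3.1415, -0.0005, 3.1342] [-1.58  0.08  3.18] 17.4
```

Contact with the mat (force up). Release and raise.

Call:
apply_moves --increments '[{"tx": 0,"ty": 0,"tz": 0,"rx": 0,"ry": 0,"rz": 0,"claw": 0.03},{"tx": 0,"ty": 0,"tz": 0,"rx": 0,"ry": 0,"rz": 0,"claw": 0.05},{"tx": 0,"ty": 0,"tz": 0,"rx": 0,"ry": 0,"rz": 0,"claw": 0.05},{"tx": 0,"ty": 0,"tz": 0,"rx": 0,"ry": 0,"rz": 0,"claw": 0.05},{"tx": 0,"ty": 0,"tz": 0.02,"rx": 0,"ry": 0,"rz": 0,"claw": 0.05},{"tx": 0,"ty": 0,"tz": 0.05,"rx": 0,"ry": 0,"rz": 0,"claw": 0.05},{"tx": 0,"ty": 0,"tz": 0.09,"rx": 0,"ry": 0,"rz": 0,"claw": 0.05},{"tx": 0,"ty": 0,"tz": 0.13,"rx": 0,"ry": 0,"rz": 0,"claw": 0.05},{"tx": 0,"ty": 0,"tz": 0.16,"rx": 0,"ry": 0,"rz": 0,"claw": 0.05},{"tx": 0,"ty": 0,"tz": 0.16,"rx": 0,"ry": 0,"rz": 0,"claw": 0.05}]'

```text
clock: 8.8
eef_pos: [474.7, 27.2, 207.7]
tool_rot: [3.14, 0.009, 3.134]
force: [0.6, -0.4, 0.7]
width: 49.9
```

```bash
python3 st.py; python3 - <<'E'
from h import *
a=get_image("top");b=get_image("scene")
a=cv2.resize(a[150:290,190:300],None,fx=4,fy=4,interpolation=cv2.INTER_CUBIC);b=cv2.resize(b[120:300,130:320],None,fx=3.1,fy=3.1)[:558]
o=np.zeros((560,a.shape[1]+b.shape[1],3),np.uint8);o[:560,:a.shape[1]]=a[:560];o[:b.shape[0],a.shape[1]:]=b
o=cv2.resize(o,None,fx=.77,fy=.77)
cv2.imwrite("pics/c5.png",o[...,::-1])
E
```

```text
8.8 [-0.1832, 0.4136, 0.0922, 2.026, -0.0581, 0.6957, 1.5087] [474.72, 27.19, 207.66] [3.1405, 0.0085, 3.134] [ 0.56 -0.45  0.73] 49.9
```

View pics/c5.png

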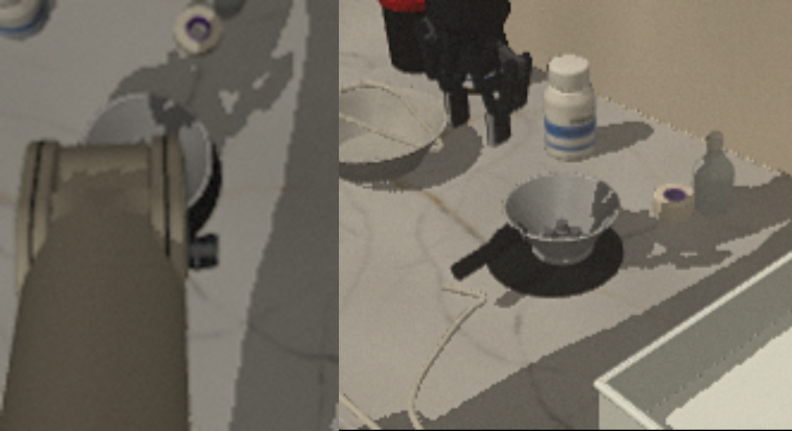

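Pan stands level in the mat with the stoppers in it, released. I now tilt the tool 45° about x and back off toward -y.

Call:
apply_moves --increments '[{"tx": 0,"ty": -0.02,"tz": 0,"rx": 1.5,"ry": 0,"rz": 0,"claw": 0.05},{"tx": 0,"ty": -0.04,"tz": 0,"rx": 3,"ry": 0,"rz": 0,"claw": 0.05},{"tx": 0,"ty": -0.07,"tz": 0,"rx": 4.5,"ry": 0,"rz": 0,"claw": 0.05},{"tx": 0,"ty": -0.1,"tz": 0,"rx": 6,"ry": 0,"rz": 0,"claw": 0.05},{"tx": 0,"ty": -0.1,"tz": 0,"rx": 7.5,"ry": 0,"rz": 0,"claw": 0.05},{"tx": 0,"ty": -0.1,"tz": 0,"rx": 9,"ry": 0,"rz": 0.09,"claw": 0.05},{"tx": 0,"ty": -0.1,"tz": 0,"rx": 9,"ry": 0,"rz": 0.09,"claw": 0.05},{"tx": 0,"ty": -0.1,"tz": -0.02,"rx": 9,"ry": 0,"rz": 0.09,"claw": 0.05},{"tx": 0,"ty": -0.085,"tz": -0.056,"rx": 9,"ry": 0,"rz": 0.09,"claw": 0.05},{"tx": 0,"ty": -0.065,"tz": -0.076,"rx": 9,"ry": 0,"rz": 0.09,"claw": 0.05},{"tx": 0,"ty": -0.065,"tz": -0.076,"rx": 9,"ry": 0,"rz": 0.09,"claw": 0.05}]'

```text
clock: 10.0
eef_pos: [469.4, -32.6, 126.9]
tool_rot: [2.353, -0.008, -3.133]
force: [0.0, -0.9, 0.6]
width: 50.4
```

```bash
python3 st.py; python3 - <<'E'
from h import *
print(Ro.from_euler('xyz',read_state()['tool_rot']).as_matrix()[:,2])
a=get_image("top");b=get_image("scene")
k=a[200:262,205:290]
a=cv2.resize(a[150:290,190:300],None,fx=4,fy=4,interpolation=cv2.INTER_CUBIC);b=cv2.resize(b[120:300,130:320],None,fx=3.1,fy=3.1)[:558]
o=np.zeros((560,a.shape[1]+b.shape[1],3),np.uint8);o[:560,:a.shape[1]]=a[:560];o[:b.shape[0],a.shape[1]:]=b
o=cv2.resize(o,None,fx=.77,fy=.77)
cv2.imwrite("pics/c6.png",o[...,::-1])
E
```

```text
10.0 [0.6747, 0.8159, -0.2949, 1.9355, -0.6325, 0.902, 2.528] [469.36, -32.61, 126.95] [2.353, -0.0076, -3.1326] [ 0.02 -0.86  0.62] 50.4
[-0.0116986   0.70926212 -0.70484778]
```

View pics/c6.png

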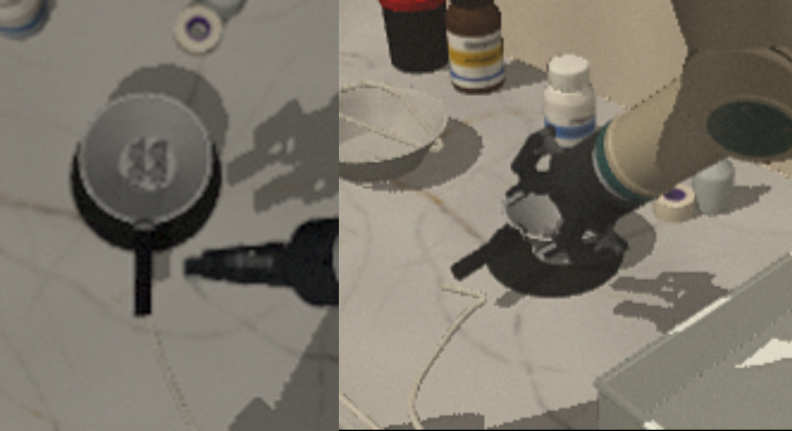

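Top view: pan on the mat, handle at crop col 143 (full image about 236.4, rows 226–252), gripper to its right at a slant. Checking the handle position numerically.

```bash
python3 - <<'E'
from h import *
a=get_image("top");g=a.max(2)
np.set_printoptions(precision=3,suppress=True)
m=np.zeros(g.shape,bool); m[232:256,228:246]=g[232:256,228:246]<45
k=max(blobs(m),key=cv2.contourArea)
P=onz("top",k[:,0],66)[:,:2].astype(np.float32); print(cv2.fitLine(P,cv2.DIST_L2,0,.01,.01).ravel(),P.min(0),P.max(0))
f=lambda x,y:[x/3.08+190,y/3.08+150]
B=onz("top",[f(79,160),f(217,160),f(147,93),f(147,227)],64)[:,:2].astype(np.float32);print(B.mean(0),cv2.minEnclosingCircle(B))
E
```

```text
[  1.      0.019 460.975  26.016] [432.447  19.481] [489.623  32.608]
[582.419  22.63 ] ((582.05712890625, 22.11541175842285), 68.94954681396484)
```

Call:
apply_moves --increments '[{"tx": 0,"ty": 0,"tz": 0,"rx": 0,"ry": 0,"rz": 0,"claw": 0.05},{"tx": 0,"ty": 0.02,"tz": -0.02,"rx": 0,"ry": 0,"rz": 0,"claw": 0.05},{"tx": 0,"ty": 0.04,"tz": -0.04,"rx": 0,"ry": 0,"rz": 0,"claw": 0.05},{"tx": 0,"ty": 0.058,"tz": -0.058,"rx": 0,"ry": 0,"rz": 0,"claw": 0.05},{"tx": 0,"ty": 0.07,"tz": -0.07,"rx": 0,"ry": 0,"rz": 0,"claw": 0.05},{"tx": 0,"ty": 0.078,"tz": -0.079,"rx": 0,"ry": 0,"rz": 0,"claw": 0.05},{"tx": 0,"ty": 0.078,"tz": -0.079,"rx": 0,"ry": 0,"rz": 0,"claw": 0.05},{"tx": 0,"ty": 0.078,"tz": -0.079,"rx": 0,"ry": 0,"rz": 0,"claw": 0.05}]'

```text
clock: 10.95
eef_pos: [472.5, 39.1, 49.1]
tool_rot: [2.357, -0.002, -3.141]
force: [0.8, -0.3, 0.2]
width: 49.9
```

```bash
python3 st.py; python3 - <<'E'
from h import *
b=get_image("scene")
cv2.imwrite("pics/c7.png",cv2.resize(b[150:290,130:300],None,fx=4,fy=4,interpolation=cv2.INTER_CUBIC)[...,::-1])
E
```

```text
10.95 [0.6116, 0.9558, -0.3823, 2.025, -0.7569, 0.6354, 2.6223] [472.54, 39.1, 49.07] [2.3572, -0.0015, -3.1406] [ 0.85 -0.26  0.23] 49.9
```

View pics/c7.png

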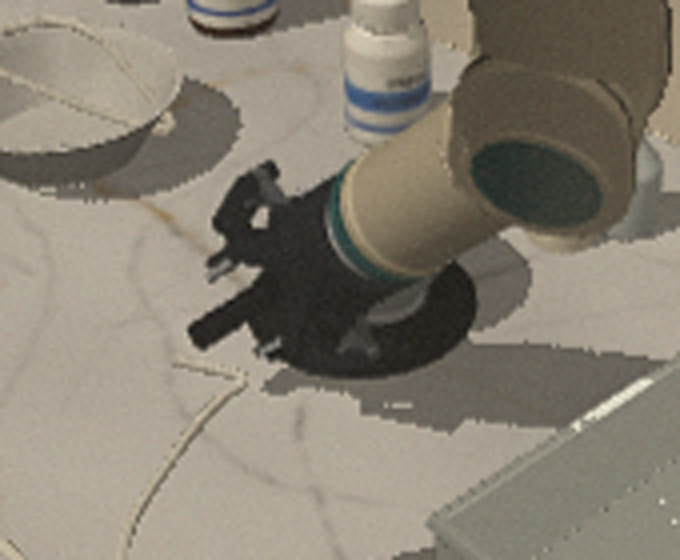

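The handle lies between the two open finger tips (crop (215,265) and (270,348)). Close and lift gently; then I check the pour path by IK.

Call:
apply_moves --increments '[{"tx": 0,"ty": 0,"tz": 0,"rx": 0,"ry": 0,"rz": 0,"claw": 0.03},{"tx": 0,"ty": 0,"tz": 0,"rx": 0,"ry": 0,"rz": 0,"claw": 0.02},{"tx": 0,"ty": 0,"tz": 0,"rx": 0,"ry": 0,"rz": 0,"claw": 0.0},{"tx": 0,"ty": 0,"tz": 0,"rx": 0,"ry": 0,"rz": 0,"claw": 0.0},{"tx": 0,"ty": 0,"tz": 0,"rx": 0,"ry": 0,"rz": 0,"claw": 0.0},{"tx": 0,"ty": 0,"tz": 0.003,"rx": 0,"ry": 0,"rz": 0,"claw": 0.0},{"tx": 0,"ty": 0,"tz": 0.01,"rx": 0,"ry": 0,"rz": 0,"claw": 0.0},{"tx": 0,"ty": 0,"tz": 0.02,"rx": 0,"ry": 0,"rz": 0,"claw": 0.0},{"tx": 0,"ty": 0,"tz": 0.03,"rx": 0,"ry": 0,"rz": 0,"claw": 0.0},{"tx": 0,"ty": 0,"tz": 0.037,"rx": 0,"ry": 0,"rz": 0,"claw": 0.0},{"tx": 0,"ty": 0,"tz": 0.04,"rx": 0,"ry": 0,"rz": 0,"claw": 0.0}]'

```text
clock: 12.1
eef_pos: [472.2, 39.9, 89.8]
tool_rot: [2.357, -0.001, -3.14]
force: [-0.6, 0.5, -2.7]
width: 17.4
```

```bash
python3 st.py; python3 - <<'E'
from ik import *
np.set_printoptions(precision=2,suppress=True)
from cell import read_state
q=read_state()['qpos'];p0,R0=fk(q)
t0=.785;c0=[587,27,102]
for k in range(1,26):
    if k<=5: c=[587,27,102+18*k];t=t0
    elif k<=13: c=[587-3*(k-5),27+40*(k-5),195];t=t0
    else: c=[563,350,195];t=t0-1.85*(k-13)/12
    p,R=pose(c,0,t,True);q2,e,a=ik(p,R,q);print(k,q2,round(e,2),round(a,3),abs(q2-q).max().round(2));q=q2
E
```

```text
12.1 [0.6038, 0.8731, -0.373, 2.0304, -0.7457, 0.7003, 2.5704] [472.24, 39.94, 89.84] [2.3569, -0.0011, -3.1395] [-0.61  0.53 -2.73] 17.4
1 [ 0.6   0.84 -0.37  2.03 -0.74  0.73  2.55] 0.0 0.0 0.03
2 [ 0.6   0.8  -0.37  2.03 -0.74  0.76  2.52] 0.0 0.0 0.04
3 [ 0.6   0.77 -0.36  2.03 -0.73  0.79  2.5 ] 0.0 0.0 0.04
4 [ 0.6   0.73 -0.36  2.02 -0.72  0.82  2.47] 0.0 0.0 0.03
5 [ 0.6   0.7  -0.36  2.01 -0.71  0.86  2.45] 0.0 0.0 0.03
6 [ 0.55  0.69 -0.39  2.06 -0.77  0.79  2.43] 0.0 0.0 0.06
7 [ 0.5   0.68 -0.43  2.1  -0.83  0.72  2.43] 0.0 0.0 0.07
8 [ 0.45  0.68 -0.47  2.13 -0.89  0.66  2.42] 0.0 0.0 0.07
9 [ 0.39  0.68 -0.52  2.15 -0.96  0.59  2.42] 0.0 0.0 0.07
10 [ 0.34  0.68 -0.56  2.16 -1.03  0.52  2.41] 0.0 0.0 0.07
11 [ 0.3   0.7  -0.64  2.16 -1.07  0.43  2.38] 0.0 0.0 0.09
12 [ 0.27  0.74 -0.74  2.16 -1.07  0.32  2.32] 0.0 0.0 0.11
13 [ 0.21  0.75 -0.78  2.13 -1.07  0.26  2.25] 2.6 0.004 0.06
14 [-0.03  0.62 -0.53  2.1  -0.93  0.34  2.01] 0.0 0.0 0.26
15 [-0.3   0.55 -0.26  2.04 -0.74  0.43  1.73] 0.0 0.0 0.28
16 [-0.54  0.53 -0.02  1.98 -0.54  0.52  1.47] 0.0 0.0 0.26
17 [-0.74  0.55  0.15  1.9  -0.37  0.63  1.26] 0.0 0.0 0.21
18 [-0.89  0.59  0.28  1.82 -0.24  0.75  1.09] 0.0 0.0 0.16
19 [-1.    0.65  0.36  1.74 -0.14  0.89  0.97] 0.0 0.0 0.13
20 [-1.08  0.72  0.42  1.65 -0.06  1.02  0.89] 0.0 0.0 0.14
21 [-1.14  0.79  0.47  1.56 -0.    1.16  0.83] 0.0 0.0 0.14
22 [-1.18  0.88  0.5   1.47  0.05  1.3   0.79] 0.0 0.0 0.14
23 [-1.21  0.96  0.53  1.38  0.1   1.43  0.77] 0.0 0.0 0.13
24 [-1.23  1.05  0.55  1.3   0.14  1.56  0.76] 0.0 0.0 0.13
25 [-1.24  1.14  0.57  1.22  0.19  1.68  0.76] 0.0 0.0 0.12
```

Call:
apply_moves --increments '[{"tx": 0,"ty": 0.0,"tz": 0.006,"rx": 0,"ry": 0,"rz": 0,"claw": 0.0},{"tx": 0,"ty": 0.002,"tz": 0.018,"rx": 0,"ry": 0,"rz": 0,"claw": 0.0},{"tx": 0,"ty": 0.008,"tz": 0.034,"rx": 0,"ry": 0,"rz": 0,"claw": 0.0},{"tx": 0,"ty": 0.018,"tz": 0.052,"rx": -0.2,"ry": 0,"rz": 0,"claw": 0.0},{"tx": 0,"ty": 0.034,"tz": 0.067,"rx": -0.5,"ry": 0,"rz": 0,"claw": 0.0},{"tx": 0,"ty": 0.054,"tz": 0.078,"rx": -0.9,"ry": 0,"rz": 0,"claw": 0.0},{"tx": -0.001,"ty": 0.076,"tz": 0.085,"rx": -1.3,"ry": 0,"rz": 0,"claw": 0.0},{"tx": -0.003,"ty": 0.1,"tz": 0.09,"rx": -1.7,"ry": 0,"rz": 0,"claw": 0.0},{"tx": -0.005,"ty": 0.124,"tz": 0.09,"rx": -2.1,"ry": 0,"rz": 0,"claw": 0.0},{"tx": -0.006,"ty": 0.146,"tz": 0.09,"rx": -2.5,"ry": 0,"rz": 0,"claw": 0.0},{"tx": -0.007,"ty": 0.162,"tz": 0.09,"rx": -2.8,"ry": 0,"rz": 0,"claw": 0.0},{"tx": -0.007,"ty": 0.17,"tz": 0.09,"rx": -3,"ry": 0,"rz": 0,"claw": 0.0}]'

```text
clock: 13.3
eef_pos: [462.9, 213.0, 180.0]
tool_rot: [2.617, -0.004, -3.136]
force: [-0.0, -0.6, -3.0]
width: 17.7
```

```bash
python3 st.py
```

```text
13.3 [0.0762, 0.5451, -0.3096, 2.1051, -0.7447, 0.5433, 2.0432] [462.85, 213.03, 179.97] [2.6167, -0.004, -3.1356] [-0.02 -0.63 -2.99] 17.7
```

Call:
apply_moves --increments '[{"tx": -0.001,"ty": 0.006,"tz": 0,"rx": -0.2,"ry": 0,"rz": 0,"claw": 0.0},{"tx": -0.003,"ty": 0.018,"tz": 0,"rx": -0.6,"ry": 0,"rz": 0,"claw": 0.0},{"tx": -0.005,"ty": 0.034,"tz": 0,"rx": -1.2,"ry": 0,"rz": 0,"claw": 0.0},{"tx": -0.007,"ty": 0.052,"tz": 0,"rx": -1.9,"ry": 0,"rz": 0,"claw": 0.0},{"tx": -0.009,"ty": 0.07,"tz": 0,"rx": -2.6,"ry": 0,"rz": 0,"claw": 0.0},{"tx": -0.011,"ty": 0.088,"tz": 0,"rx": -3.3,"ry": 0,"rz": 0,"claw": 0.0},{"tx": -0.013,"ty": 0.104,"tz": 0,"rx": -4,"ry": 0,"rz": 0,"claw": 0.0},{"tx": -0.015,"ty": 0.118,"tz": 0,"rx": -4.7,"ry": 0,"rz": 0,"claw": 0.0},{"tx": -0.017,"ty": 0.128,"tz": -0.004,"rx": -5.3,"ry": 0,"rz": 0,"claw": 0.0},{"tx": -0.017,"ty": 0.134,"tz": -0.008,"rx": -5.7,"ry": 0,"rz": 0,"claw": 0.0},{"tx": -0.017,"ty": 0.135,"tz": -0.012,"rx": -6,"ry": 0,"rz": 0,"claw": 0.0},{"tx": -0.017,"ty": 0.135,"tz": -0.012,"rx": -6,"ry": 0,"rz": 0,"claw": 0.0}]'

```text
clock: 14.5
eef_pos: [446.1, 345.9, 166.1]
tool_rot: [-3.141, -0.006, -3.139]
force: [-0.6, -0.9, -3.1]
width: 17.5
```

```bash
python3 st.py; python3 - <<'E'
from h import *
a=get_image("top");b=get_image("scene")
a=cv2.resize(a[150:290,90:200],None,fx=4,fy=4,interpolation=cv2.INTER_CUBIC);b=cv2.resize(b[80:260,50:240],None,fx=3.1,fy=3.1)[:558]
o=np.zeros((560,a.shape[1]+b.shape[1],3),np.uint8);o[:560,:a.shape[1]]=a[:560];o[:b.shape[0],a.shape[1]:]=b
o=cv2.resize(o,None,fx=.77,fy=.77)
cv2.imwrite("pics/c8.png",o[...,::-1])
E
```

```text
14.5 [-0.8749, 0.6039, 0.2584, 1.8274, -0.2202, 0.7433, 1.0763] [446.12, 345.93, 166.13] [-3.1406, -0.0057, -3.1394] [-0.62 -0.88 -3.11] 17.5
```

View pics/c8.png

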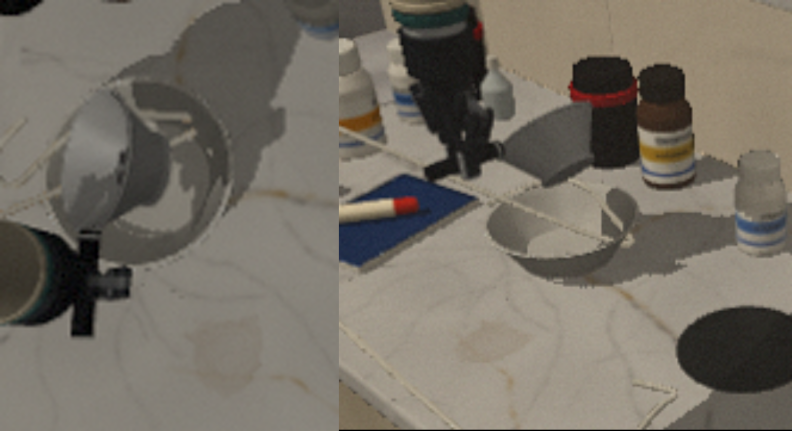

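The pan is tipped 45° over the bowl, mouth to +y, foot to -y; the bowl is untouched. I continue tipping slowly, shifted 20 mm toward -y and lower.

Call:
apply_moves --increments '[{"tx": 0,"ty": -0.003,"tz": -0.002,"rx": -0.3,"ry": 0,"rz": 0,"claw": 0.0},{"tx": 0,"ty": -0.006,"tz": -0.004,"rx": -0.7,"ry": 0,"rz": 0,"claw": 0.0},{"tx": 0,"ty": -0.009,"tz": -0.006,"rx": -1.2,"ry": 0,"rz": 0,"claw": 0.0},{"tx": 0,"ty": -0.012,"tz": -0.008,"rx": -1.7,"ry": 0,"rz": 0,"claw": 0.0},{"tx": 0,"ty": -0.015,"tz": -0.01,"rx": -2.2,"ry": 0,"rz": 0,"claw": 0.0},{"tx": 0,"ty": -0.018,"tz": -0.012,"rx": -2.7,"ry": 0,"rz": 0,"claw": 0.0},{"tx": 0,"ty": -0.021,"tz": -0.014,"rx": -3.2,"ry": 0,"rz": 0,"claw": 0.0},{"tx": 0,"ty": -0.023,"tz": -0.016,"rx": -3.7,"ry": 0,"rz": 0,"claw": 0.0},{"tx": 0,"ty": -0.025,"tz": -0.017,"rx": -4.3,"ry": 0,"rz": 0,"claw": 0.0},{"tx": 0,"ty": -0.027,"tz": -0.0175,"rx": -4.9,"ry": 0,"rz": 0,"claw": 0.0},{"tx": 0,"ty": -0.028,"tz": -0.0175,"rx": -5.5,"ry": 0,"rz": 0,"claw": 0.0},{"tx": 0,"ty": -0.0295,"tz": -0.0175,"rx": -6,"ry": 0,"rz": 0,"claw": 0.0}]'

```text
clock: 15.8
eef_pos: [448.0, 316.4, 149.1]
tool_rot: [-2.616, -0.002, 3.14]
force: [-0.2, 0.5, -2.6]
width: 17.5
```

Call:
apply_moves --increments '[{"tx": 0,"ty": -0.001,"tz": 0.0005,"rx": -0.6,"ry": 0,"rz": 0,"claw": 0.0},{"tx": 0,"ty": -0.002,"tz": 0.001,"rx": -1.2,"ry": 0,"rz": 0,"claw": 0.0},{"tx": 0,"ty": -0.003,"tz": 0.002,"rx": -1.8,"ry": 0,"rz": 0,"claw": 0.0},{"tx": 0,"ty": -0.004,"tz": 0.003,"rx": -2.4,"ry": 0,"rz": 0,"claw": 0.0},{"tx": 0,"ty": -0.0045,"tz": 0.0035,"rx": -3,"ry": 0,"rz": 0,"claw": 0.0},{"tx": 0,"ty": -0.005,"tz": 0.004,"rx": -3.6,"ry": 0,"rz": 0,"claw": 0.0},{"tx": 0,"ty": -0.0055,"tz": 0.005,"rx": -4.2,"ry": 0,"rz": 0,"claw": 0.0},{"tx": 0,"ty": -0.006,"tz": 0.0055,"rx": -4.8,"ry": 0,"rz": 0,"claw": 0.0},{"tx": 0,"ty": -0.0065,"tz": 0.006,"rx": -5.4,"ry": 0,"rz": 0,"claw": 0.0},{"tx": 0,"ty": -0.007,"tz": 0.007,"rx": -6,"ry": 0,"rz": 0,"claw": 0.0},{"tx": 0,"ty": -0.007,"tz": 0.007,"rx": -6.5,"ry": 0,"rz": 0,"claw": 0.0},{"tx": 0,"ty": -0.007,"tz": 0.007,"rx": -6.5,"ry": 0,"rz": 0,"claw": 0.0}]'

```text
clock: 17.0
eef_pos: [447.4, 309.6, 154.1]
tool_rot: [-2.05, -0.002, 3.141]
force: [-0.1, -0.1, -1.9]
width: 17.7
```

```bash
python3 st.py; python3 - <<'E'
from h import *
a=get_image("top");b=get_image("scene")
a=cv2.resize(a[150:290,90:200],None,fx=4,fy=4,interpolation=cv2.INTER_CUBIC);b=cv2.resize(b[80:260,50:240],None,fx=3.1,fy=3.1)[:558]
o=np.zeros((560,a.shape[1]+b.shape[1],3),np.uint8);o[:560,:a.shape[1]]=a[:560];o[:b.shape[0],a.shape[1]:]=b
o=cv2.resize(o,None,fx=.77,fy=.77)
cv2.imwrite("pics/c9.png",o[...,::-1])
E
```

```text
17.0 [-1.2369, 1.175, 0.56, 1.2819, 0.192, 1.6117, 0.7364] [447.43, 309.64, 154.13] [-2.0503, -0.0023, 3.1409] [-0.1  -0.08 -1.9 ] 17.7
```

View pics/c9.png

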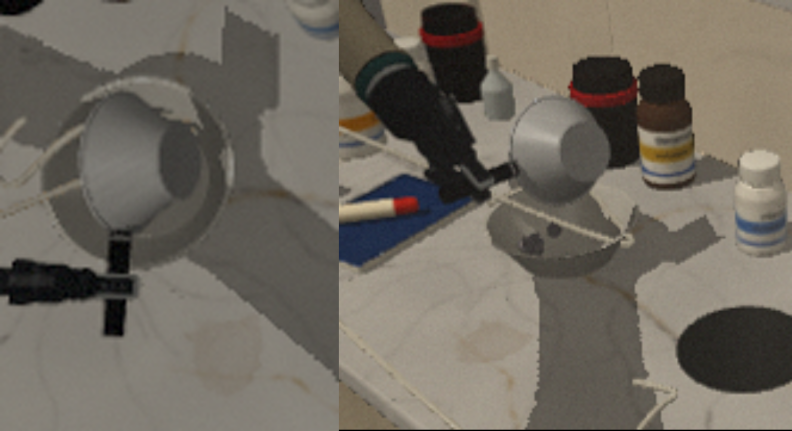

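About three stoppers are visible in the bowl at (532,242) and (554,230). I tip a little more, dwell, and return part-way.

Call:
apply_moves --increments '[{"tx": 0,"ty": 0,"tz": 0,"rx": -0.5,"ry": 0,"rz": 0,"claw": 0.0},{"tx": 0,"ty": 0,"tz": 0,"rx": -1,"ry": 0,"rz": 0,"claw": 0.0},{"tx": 0,"ty": 0,"tz": 0,"rx": -1,"ry": 0,"rz": 0,"claw": 0.0},{"tx": 0,"ty": 0,"tz": 0,"rx": -1,"ry": 0,"rz": 0,"claw": 0.0},{"tx": 0,"ty": 0,"tz": 0,"rx": -1,"ry": 0,"rz": 0,"claw": 0.0},{"tx": 0,"ty": 0,"tz": 0,"rx": -1,"ry": 0,"rz": 0,"claw": 0.0},{"tx": 0,"ty": 0,"tz": 0,"rx": -1,"ry": 0,"rz": 0,"claw": 0.0},{"tx": 0,"ty": 0,"tz": 0,"rx": -1,"ry": 0,"rz": 0,"claw": 0.0},{"tx": 0,"ty": 0,"tz": 0,"rx": -1,"ry": 0,"rz": 0,"claw": 0.0},{"tx": 0,"ty": 0,"tz": 0,"rx": -1,"ry": 0,"rz": 0,"claw": 0.0}]'

```text
clock: 18.1
eef_pos: [448.0, 308.5, 156.3]
tool_rot: [-1.964, -0.001, 3.139]
force: [0.3, 0.4, -2.6]
width: 17.6
```

```bash
python3 st.py; python3 - <<'E'
from h import *
b=get_image("scene");g=b.max(2)
m=np.zeros(g.shape,bool);m[125:170,105:165]=g[125:170,105:165]<75
for k in blobs(m,3):print(cv2.contourArea(k),cv2.boundingRect(k))
E
```

```text
18.1 [-1.2419, 1.2251, 0.5715, 1.2398, 0.2172, 1.6791, 0.7386] [447.95, 308.49, 156.32] [-1.9636, -0.0008, 3.1387] [ 0.26  0.41 -2.63] 17.6
152.5 (134, 152, 25, 13)
185.0 (105, 143, 21, 22)
89.5 (153, 125, 12, 26)
```

Call:
apply_moves --increments '[{"tx": 0,"ty": 0,"tz": 0.01,"rx": 0.4,"ry": 0,"rz": 0,"claw": 0.0},{"tx": 0,"ty": 0,"tz": 0.025,"rx": 1.2,"ry": 0,"rz": 0,"claw": 0.0},{"tx": 0,"ty": 0,"tz": 0.035,"rx": 2.3,"ry": 0,"rz": 0,"claw": 0.0},{"tx": 0,"ty": 0,"tz": 0.04,"rx": 3.5,"ry": 0,"rz": 0,"claw": 0.0},{"tx": 0,"ty": 0,"tz": 0.04,"rx": 4.7,"ry": 0,"rz": 0,"claw": 0.0},{"tx": 0,"ty": 0,"tz": 0.04,"rx": 5.9,"ry": 0,"rz": 0,"claw": 0.0},{"tx": 0.001,"ty": -0.003,"tz": 0.038,"rx": 7.1,"ry": 0,"rz": 0,"claw": 0.0},{"tx": 0.003,"ty": -0.01,"tz": 0.036,"rx": 8.3,"ry": 0,"rz": 0,"claw": 0.0},{"tx": 0.005,"ty": -0.02,"tz": 0.034,"rx": 9.6,"ry": 0,"rz": 0,"claw": 0.0},{"tx": 0.006,"ty": -0.028,"tz": 0.032,"rx": 11,"ry": 0,"rz": 0,"claw": 0.0},{"tx": 0.007,"ty": -0.035,"tz": 0.031,"rx": 12.3,"ry": 0,"rz": 0,"claw": 0.0},{"tx": 0.007,"ty": -0.0385,"tz": 0.0305,"rx": 13.5,"ry": 0,"rz": 0,"claw": 0.0}]'

```text
clock: 19.35
eef_pos: [454.8, 267.8, 187.5]
tool_rot: [3.14, -0.002, 3.14]
force: [-0.2, -0.2, -3.1]
width: 17.4
```

```bash
python3 st.py
```

```text
19.35 [-0.7772, 0.5281, 0.2862, 1.91, -0.218, 0.7345, 1.2036] [454.8, 267.76, 187.51] [3.1399, -0.0024, 3.1396] [-0.2  -0.23 -3.05] 17.4
```

Call:
apply_moves --increments '[{"tx": 0.002,"ty": -0.02,"tz": 0,"rx": 0.8,"ry": 0,"rz": 0,"claw": 0.0},{"tx": 0.004,"ty": -0.045,"tz": 0,"rx": 1.6,"ry": 0,"rz": 0,"claw": 0.0},{"tx": 0.006,"ty": -0.07,"tz": 0,"rx": 2.5,"ry": 0,"rz": 0,"claw": 0.0},{"tx": 0.008,"ty": -0.095,"tz": 0,"rx": 3.5,"ry": 0,"rz": 0,"claw": 0.0},{"tx": 0.01,"ty": -0.12,"tz": 0,"rx": 4.5,"ry": 0,"rz": 0,"claw": 0.0},{"tx": 0.012,"ty": -0.145,"tz": -0.01,"rx": 5.5,"ry": 0,"rz": 0,"claw": 0.0},{"tx": 0.014,"ty": -0.17,"tz": -0.02,"rx": 6.5,"ry": 0,"rz": 0,"claw": 0.0},{"tx": 0.016,"ty": -0.19,"tz": -0.035,"rx": 7.4,"ry": 0,"rz": 0,"claw": 0.0},{"tx": 0.017,"ty": -0.21,"tz": -0.05,"rx": 8.2,"ry": 0,"rz": 0,"claw": 0.0},{"tx": 0.017,"ty": -0.222,"tz": -0.06,"rx": 8.7,"ry": 0,"rz": 0,"claw": 0.0},{"tx": 0.017,"ty": -0.23,"tz": -0.0675,"rx": 9,"ry": 0,"rz": 0,"claw": 0.0},{"tx": 0.017,"ty": -0.23,"tz": -0.0675,"rx": 9,"ry": 0,"rz": 0,"claw": 0.0}]'

```text
clock: 20.55
eef_pos: [471.4, 36.3, 116.9]
tool_rot: [2.358, -0.006, 3.138]
force: [-0.5, -0.8, -1.3]
width: 17.4
```

```bash
python3 st.py; python3 - <<'E'
from h import *
a=get_image("top");b=get_image("scene")
A=cv2.resize(a[150:290,85:285],None,fx=2.4,fy=2.4,interpolation=cv2.INTER_CUBIC);B=cv2.resize(b[120:290,90:300],None,fx=2,fy=2,interpolation=cv2.INTER_CUBIC)
C=cv2.resize(a[175:240,100:170],None,fx=3.3,fy=3.3,interpolation=cv2.INTER_CUBIC)
o=np.zeros((600,790,3),np.uint8);o[:A.shape[0],:A.shape[1]]=A;o[:C.shape[0],490:490+C.shape[1]]=C;B=B[:260,:];o[340:600,:B.shape[1]]=B
cv2.imwrite("pics/c10.png",o[...,::-1])
g=a.max(2);m=np.zeros(g.shape,bool);m[178:238,106:168]=g[178:238,106:168]<62
for k in blobs(m,3):
    x,y,w,h=cv2.boundingRect(k);print(cv2.contourArea(k),(x,y,w,h),onz("top",[x+w/2-.5,y+h/2-.5],10).round(0))
E
```

```text
20.55 [0.5418, 0.8054, -0.267, 2.0291, -0.8031, 0.7959, 2.601] [471.37, 36.34, 116.89] [2.3584, -0.0063, 3.1381] [-0.48 -0.83 -1.26] 17.4
```

View pics/c10.png

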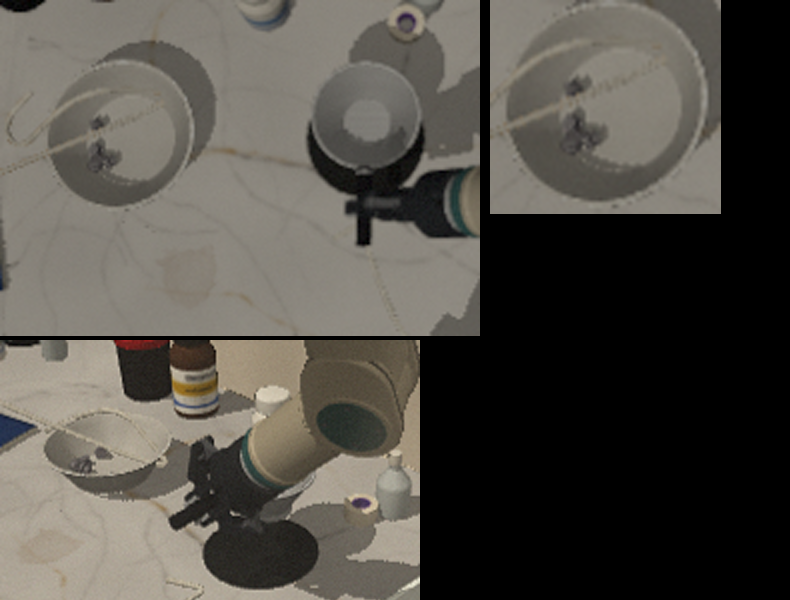

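The pan is empty. The bowl, not moved, holds the stoppers: one near (100,122) and a cluster of three near (100,158). Lowering the pan onto the mat.

Call:
apply_moves --increments '[{"tx": 0,"ty": 0,"tz": -0.01,"rx": 0,"ry": 0,"rz": 0,"claw": 0.0},{"tx": 0,"ty": 0,"tz": -0.025,"rx": 0,"ry": 0,"rz": 0,"claw": 0.0},{"tx": 0,"ty": 0,"tz": -0.04,"rx": 0,"ry": 0,"rz": 0,"claw": 0.0},{"tx": 0,"ty": 0,"tz": -0.052,"rx": 0,"ry": 0,"rz": 0,"claw": 0.0},{"tx": 0,"ty": 0,"tz": -0.06,"rx": 0,"ry": 0,"rz": 0,"claw": 0.0},{"tx": 0,"ty": 0,"tz": -0.065,"rx": 0,"ry": 0,"rz": 0,"claw": 0.0},{"tx": 0,"ty": 0,"tz": -0.068,"rx": 0,"ry": 0,"rz": 0,"claw": 0.0},{"tx": 0,"ty": 0,"tz": -0.069,"rx": 0,"ry": 0,"rz": 0,"claw": 0.0},{"tx": 0,"ty": 0,"tz": -0.069,"rx": 0,"ry": 0,"rz": 0,"claw": 0.0}]'

```text
clock: 21.55
eef_pos: [471.9, 40.2, 50.6]
tool_rot: [2.356, -0.002, -3.139]
force: [-0.4, 0.1, -0.4]
width: 17.5
```

```bash
python3 st.py
```

```text
21.55 [0.5544, 0.9395, -0.296, 2.0281, -0.8421, 0.6848, 2.7045] [471.93, 40.19, 50.61] [2.3558, -0.0021, -3.1394] [-0.37  0.12 -0.42] 17.5
```

Call:
apply_moves --increments '[{"tx": 0,"ty": 0,"tz": -0.001,"rx": 0,"ry": 0,"rz": 0,"claw": 0.0},{"tx": 0,"ty": 0,"tz": -0.0015,"rx": 0,"ry": 0,"rz": 0,"claw": 0.0},{"tx": 0,"ty": 0,"tz": -0.0015,"rx": 0,"ry": 0,"rz": 0,"claw": 0.0}]'

```text
clock: 21.85
eef_pos: [471.9, 40.5, 49.4]
tool_rot: [2.355, -0.002, -3.139]
force: [-1.7, 0.2, 0.6]
width: 17.2
```

```bash
python3 st.py
```

```text
21.85 [0.5548, 0.9423, -0.2968, 2.0279, -0.8429, 0.6831, 2.7068] [471.85, 40.47, 49.43] [2.3552, -0.002, -3.139] [-1.73  0.24  0.63] 17.2
```

Force has turned upward, so it rests on the mat. Open, then back out along the slant.

Call:
apply_moves --increments '[{"tx": 0,"ty": 0,"tz": 0,"rx": 0,"ry": 0,"rz": 0,"claw": 0.025},{"tx": 0,"ty": 0,"tz": 0,"rx": 0,"ry": 0,"rz": 0,"claw": 0.04},{"tx": 0,"ty": 0,"tz": 0,"rx": 0,"ry": 0,"rz": 0,"claw": 0.05},{"tx": 0,"ty": 0,"tz": 0,"rx": 0,"ry": 0,"rz": 0,"claw": 0.05},{"tx": 0,"ty": -0.008,"tz": 0.008,"rx": 0,"ry": 0,"rz": 0,"claw": 0.05},{"tx": 0,"ty": -0.022,"tz": 0.022,"rx": 0,"ry": 0,"rz": 0,"claw": 0.05},{"tx": 0,"ty": -0.042,"tz": 0.042,"rx": 0,"ry": 0,"rz": 0,"claw": 0.05},{"tx": 0,"ty": -0.065,"tz": 0.065,"rx": 0,"ry": 0,"rz": 0,"claw": 0.05},{"tx": 0,"ty": -0.09,"tz": 0.09,"rx": 0,"ry": 0,"rz": 0,"claw": 0.05},{"tx": 0,"ty": -0.11,"tz": 0.11,"rx": 0,"ry": 0,"rz": 0,"claw": 0.05},{"tx": 0,"ty": -0.11,"tz": 0.11,"rx": 0,"ry": 0,"rz": 0,"claw": 0.05},{"tx": 0,"ty": -0.11,"tz": 0.11,"rx": 0,"ry": 0,"rz": 0,"claw": 0.05}]'

```text
clock: 23.05
eef_pos: [471.9, -70.3, 159.1]
tool_rot: [2.357, -0.002, -3.14]
force: [0.3, -0.0, -0.1]
width: 50.3
```

```bash
python3 st.py; python3 - <<'E'
from h import *
a=get_image("top");b=get_image("scene")
A=cv2.resize(a[165:275,95:285],None,fx=4.1,fy=4.1,interpolation=cv2.INTER_CUBIC)
cv2.imwrite("pics/c11.png",A[...,::-1])
g=a.max(2).astype(int)
m=np.zeros(g.shape,bool); m[232:256,224:250]=g[232:256,224:250]<45
k=max(blobs(m),key=cv2.contourArea)
P=onz("top",k[:,0],66)[:,:2].astype(np.float32);print(cv2.fitLine(P,cv2.DIST_L2,0,.01,.01).ravel(),P.min(0),P.max(0))
# mat visible + pan rim top against expectations
t=np.linspace(0,2*np.pi,13)[:-1]
for c in([587,27],[582,23]):
    u=proj("top",np.c_[c[0]+67*np.cos(t),c[1]+67*np.sin(t),0*t+64]);print(c,[int(g[int(round(v)),int(round(w))]) for w,v in u])
E
```

```text
23.05 [0.6493, 0.7633, -0.1671, 1.8765, -0.6501, 1.0465, 2.5638] [471.88, -70.3, 159.14] [2.3568, -0.0019, -3.1404] [ 0.25 -0.01 -0.1 ] 50.3
[9.9996483e-01 8.3842529e-03 4.6011481e+02 2.6128197e+01] [429.46936   19.481054] [489.62302   32.608173]
[587, 27] [90, 103, 127, 104, 89, 102, 58, 104, 95, 86, 103, 93]
[582, 23] [126, 117, 108, 106, 117, 21, 76, 25, 25, 21, 89, 114]
```

```bash
python3 - <<'E'
from h import *
b=get_image("scene");g=b.max(2)
e=proj("scene",[[429,27,53],[429,27,71],[480,27,71],[480,27,53]]);print("expected end/handle px",e.round(1).tolist())
x0,y0=e.min(0).astype(int)-12;x1,y1=e.max(0).astype(int)+8
m=np.zeros(g.shape,bool);m[y0:y1,x0:x1]=g[y0:y1,x0:x1]<50
for k in blobs(m,20):
    print(cv2.boundingRect(k),k[:,0][k[:,0,0].argmin()])
# rim front/back brightness at level pose, via scene
t=np.linspace(0,2*np.pi,17)[:-1]
for dz in(60,64,68):
    u=proj("scene",np.c_[587+67*np.cos(t),27+67*np.sin(t),0*t+dz]);print(dz,[int(g[int(round(v)),int(round(w))]) for w,v in u])
# stoppers again
s0=get_image("top").max(2);m=np.zeros(s0.shape,bool);m[190:225,118:150]=s0[190:225,118:150]<75
for k in blobs(m,3):
    x,y,w,h=cv2.boundingRect(k);p=onz("top",[x+w/2-.5,y+h/2-.5],12)[0];print(cv2.contourArea(k),p.round(0),np.hypot(*(p[:2]-[563,342])).round())
E
```

```text
expected end/handle px [[179.4, 236.8], [178.8, 231.2], [194.0, 221.6], [194.5, 227.2]]
(177, 214, 25, 26) [177 231]
60 [44, 52, 49, 46, 116, 121, 172, 164, 34, 73, 90, 54, 44, 62, 37, 37]
64 [49, 47, 51, 39, 152, 160, 167, 180, 70, 133, 90, 49, 44, 44, 38, 45]
68 [42, 52, 57, 94, 161, 162, 180, 146, 111, 148, 49, 43, 34, 42, 37, 44]
32.0 [541. 382.  12.] 45.0
6.0 [589. 390.  12.] 54.0
```

The handle end appears where a level pan would put it, and the stoppers lie about 45–54 mm from the bowl's axis. Handing in.

```bash
python3 -c "
from cell import *
print(finish_job())"
```

```text
the job is handed in; nothing more can be done
None
```

I lifted the pan straight up out of the box and set it on the mat with all four stoppers in it. I then retook the handle at 45°, tipped the pan to about 112° over the bowl, and stood it back on the mat and let go. The job was handed in at about 23 s of the 72 s; no verdict was reported.

**Last checks:**
- **Pan:** its axis is at about (587, 27) mm, around 12 mm from the mat centre. The handle sits where a level pan would put it in both cameras. It looked empty from above before it was set down.
- **Gripper:** open and about 110 mm clear in both y and z, with the tool force near zero.
- **Stoppers:** after the pour the picture showed one stopper plus a cluster of three in the bowl. The last colour mask found only two blobs, 45 and 54 mm from the bowl's axis and inside the 90 mm limit. It did not separate the cluster, so the count of four rests on that one picture.
- **Bowl and bystanders:** the bowl looked unmoved in the picture after the pour. I saw no change in the jar, bottle or plaster roll, but did not measure them again at the end.

**Failed or disagreed:**
- The first move call was refused because not every field was filled in.
- I could not view the final picture because the 12-picture limit was reached, so the end checks are numbers only.
- Earlier, with the pan first on the mat, the rim measured by eye put the pan's axis 4–5 mm from where the arm's position did. The later rim check favoured the arm's value.

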